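Wind down and clamp the outrigger jack of a microscope boom stand

TASK

Make the microscope boom stand safe before its boom is swung out: wind the crank on top of the outrigger jack clockwise (seen from above) until the jack's foot bears firmly on the bench - you feel the crank grow clearly heavier - but stop before it jacks the stand up off its own rubber feet. Then swing the clamp lever beside the jack clockwise as far as it goes, so that the leg is locked, let go, and leave the stand and the things around it where they are.

Things in the scene. Friction and masses are not known exactly. Their poses are not given: they have to be found in the camera images.
- boom_stand: Heavy white microscope stand (about 22 kg), loose on four rubber feet: base plate 160 x 200 mm, column 0.46 m tall, a boom with camera head parked 0.4 m up, to the rear, away from the jack. Origin on the bench under the plate's middle, z up. Column at (30, 0) mm; its outrigger arm points along -x to the jack, whose upright axis is at (-200, 0) mm. Jacked too far, its front feet lift.
- crank_axis (a point): Point on the jack's upright crank axis, 301 mm above the bench, level with crank_knob. Fixed to the stand. The jack housing below is at most 56 mm wide and 263 mm high; the crank arm turns just above it. Clockwise from above, the crank lowers the leg 16 mm a turn; it stays where it is left. The stereotaxic frame to its left stands 0.39 m high: go round or over it.
- crank_knob (a point): Middle of the crank's upright black handle, 21 to 24 mm thick, from 279 to 326 mm above the bench, 45 mm from the axis, at any start angle. It spins on its pin: hold it without turning the gripper. Winding takes about 1 N here while the foot hangs free; once it is on the bench about 2 N more for each mm wound, up to 10 to 14 N, when the stand's front lifts. 6 to 9 N is firm.
- jack_leg: The jack's steel spindle, 35 mm thick, turning with the crank and driven down out of the housing; origin at the centre of its lower end, z up. Below it a threaded stem carries a springy rubber foot, a 50 mm domed disc that gives 1 mm under 20 N. The stem is screwed out by an unknown amount: the foot's underside lies 26 to 38 mm below the origin, 8 to 38 mm above the bench at the start.
- clamp_lever (a joint): Angle of the clamp lever, rad: 0 is open, grows clockwise seen from above, 1.2 is the stop, fully clamped. Stiff (about 2.4 N at its grip) and stays where it is left. It starts near open, between 0 and 0.25.
- lever_grip (a point): Middle of the upright black grip at the end of the clamp lever: 18 mm thick, 44 mm tall (from 251 to 295 mm above the bench), 85 mm from the lever's upright pivot axis.
- lever_pivot (a point): Point on the clamp lever's upright pivot axis, level with lever_grip (275 mm above the bench), 46 mm beyond the crank axis along the stand's -x. Fixed to the stand. At joint value 0 the lever points from here to 198 degrees in the stand's frame (0 = stand's +x, counted anticlockwise).
- cotton_buds: Bystander: clear tub of cotton buds, 77 mm wide, 82 mm tall, standing on the bench; origin at the centre of its underside.
- bench_timer: Bystander: small white bench timer, 62 x 64 x 18 mm; origin at the centre of its underside.
- gauze_pack: Bystander: flat pack of white gauze, 54 x 54 x 15 mm; origin at the centre of its underside.

How it is judged:
By the outcome, as a careful person would: the job done as asked, in the order asked, and still so for the second after the job is handed in, with the robot touching nothing.
It also fails if it takes over 72 s, if anything falls off the work surface, if the arm or the gripper's body presses on something with over 40 N, if the wrist force passes 120 N, or if a joint passes its speed limit or range.

ROBOT

A 6-joint arm with a two-finger parallel gripper is mounted at the origin on a cart in front of the work surface, level with it; the furniture and walls round the work are solid. World frame = base frame: x ahead of the robot, y to its left, z up, the work surface at z = 0. Lengths are in m, angles in degrees, forces in N, time in s.
With the tool pointing down it reaches from about 0.4 to 0.825 m from the base axis. Payload 7 kg.
Tool frame: the origin (TCP) lies at the very end of the fingers, on their centre line; the grasp point (between the pads) lies 19 mm behind it (r.grip_depth is the distance from the TCP to the grasp point, in m); z points along the fingers, y is the line along which they close (so a half turn about z gives the same grasp; the last joint's range is limited). The gripper opens to 88 mm and grips with 3 to 60 N. Pads are 19 mm wide; open, the fingers measure 130 mm over their backs; the gripper's body (78 mm by 193 mm) begins 47 mm behind the grasp point.
Start: joints at [79.819, 20.546, 0.682, 0, -70.136, -16.507], TCP at [0.303, 0.603, 0.199] pointing down, gripper open.
Joint ranges: [-176.03, 176.03], [-82.01, 121.73], [-58.28, 71.71], [-173.87, 95.51], [-174.79, -0.11], [-173.66, 173.66]. Speed limits (degrees/s): [136.94, 136.94, 172.46, 180, 180, 180].

INTERFACE

Orientations are given as [roll, pitch, yaw] about the fixed x, y, z axes, in that order (R = Rz(yaw) Ry(pitch) Rx(roll)).
In Python, from plant import r gives the robot as it stands.
- The arm moves only by the tool play_rows, never from a script. Its argument "rows" is a list that holds one entry, the list of rows, each a list of 5 numbers: the closure, from 0 (fully open) to 1 (shut), then the shift along the tool's x, y, z each as a share of 0.5 m, from -1 to 1, then the turn about the tool's z as a share of 1.5 rad, from -1 to 1. A call has exactly 8 rows; each row is the pose to reach, as a shift and turn from the pose commanded when the call began, along the tool's axes at that moment; what a row does not reach only later rows make up. A row lasts 1/12 s, in which the tool goes at most 41.7 mm and 7.16 degrees, less where a joint would pass 70% of its speed; a pose out of reach is approached as far as the arm can. A call with a number of a shift or a turn outside -1 to 1 is refused whole. A call with a gripper value outside its range is refused whole. The fingers move at their own pace and stop on an object; "squeeze" is the grip in N (left out, the last holds). Time passes only in rows, so rows that repeat a pose let the fingers close, or fill a call up. It gives the time, the measured TCP pose, the force, the opening and the grip force at its end, in the units of the state.
- r.get_state(): the state, without advancing time (a new reading comes with each control period).
- r.capture(name): name is "side" or "top"; returns the picture (400x640x3 uint8, red, green, blue); there is no depth.
- r.camera_info(name): a dict with "fovy" (degrees; the focal length in pixels is half the picture's height over the tangent of half this angle, whatever the lens; pixels are square), "cx", "cy" (the principal point, pixels), "k1" (the pictures are not rectified: a ray, as slopes to the right and down, at radius r is drawn at 1 + k1 r^2 times it, then the intrinsics apply), "pose" (4x4, takes a point from camera to world coordinates). Camera axes: x right, y down, z forward; pixel columns grow to the right and rows downward; lengths in m; the calibration is good to about 2 mm. A picture is of the moment at which its call begins. camera_info takes no time and is no camera call.
- r.close_job(): hands the job in; it is judged then, once.
The state is a dict: "time_s": time; "joints": joint angles; "qd": joint speeds; "joint_torque": joint torques, N m; "tcp_pos": TCP position; "eef_rot": TCP orientation; "contact_force": force on the tool from outside, world axes, zero at the start; "moment": the same for the moment, N m; "gripper_width": finger opening in m; "gripper_force": force on a finger pad.
Only numpy, scipy, OpenCV 4.12 (cv2) and the standard library are available. Lean on these libraries where they do the work, as an engineer would, in place of code of your own. Each camera call takes 0.05 s, during which the arm holds its last target. There are 200 camera calls.

## Working session

There is one attempt and no reset: what is moved stays moved. The work goes in short steps, Python scripts to look and compute and a tool call to move; the robot and the scene stay as the last step left them, time stands still between calls to the robot, and variables do not carry over. Pictures are saved under pics/ and viewed, at most 10 in all, crops included, and the job is handed in when it is done.

Besides the shell and the picture viewer there is one more tool, called after "Call:" as name(argument=value, ...), one argument or row to a line, values as JSON. play_rows: Moves the arm, as the interface text tells. Its arguments: {"type":"object","properties":{"rows":{"type":"array","items":{"type":"array","items":{"type":"array","items":{"type":"number"}}}},"squeeze":{"type":"number"}},"required":["rows"]}

```bash
mkdir -p pics; ls; python3 - <<'E'
from plant import r
import cv2
for n in ("side","top"):
    i=r.camera_info(n); print(n,i)
    cv2.imwrite(f"pics/{n}0.png",r.capture(n)[:,:,::-1])
print(r.get_state())
E
```

```text
pics
side {'fovy': 49.31315873380527, 'cx': 321.49474727053877, 'cy': 196.17689494218587, 'k1': -0.08399141068281331, 'pose': array([[ 0.93619453, -0.22387511,  0.27096078,  0.20147578],
       [-0.35085613, -0.54924677,  0.75843784, -1.12407306],
       [-0.02097103, -0.80511361, -0.59274978,  0.78169199],
       [ 0.        ,  0.        ,  0.        ,  1.        ]])}
top {'fovy': 57.31262016289179, 'cx': 321.343490105858, 'cy': 196.31117192197243, 'k1': -0.03813537254182765, 'pose': array([[-0.0163937 , -0.99273742,  0.11917914,  0.38167715],
       [-0.99978214,  0.0147353 , -0.01478315, -0.37747691],
       [ 0.01291965, -0.11939552, -0.99276271,  1.03826635],
       [ 0.        ,  0.        ,  0.        ,  1.        ]])}
{'time_s': 0.1, 'joints': array([ 7.98169921e+01,  2.05880740e+01,  6.38593557e-01, -1.58465233e-02,
       -7.01361808e+01, -1.65082787e+01]), 'qd': array([-0.03748703, -0.05350384,  0.18903825,  0.11153579,  0.04968544,
        0.03651707]), 'joint_torque': array([-1.24008424e-03, -5.84164596e+01,  2.93750918e+01,  7.01545671e+00,
        1.02001536e-02, -3.89259458e-05]), 'tcp_pos': array([0.30300815, 0.6026302 , 0.19811071]), 'eef_rot': array([ 1.79913637e+02, -1.00595454e-02, -2.66966746e+01]), 'contact_force': array([ 0.04590196, -0.28409073,  0.66545839]), 'moment': array([ 0.00392234, -0.02262876, -0.00293546]), 'gripper_force': 0.0, 'gripper_width': 0.08748599313284719}
```

View pics/side0.png

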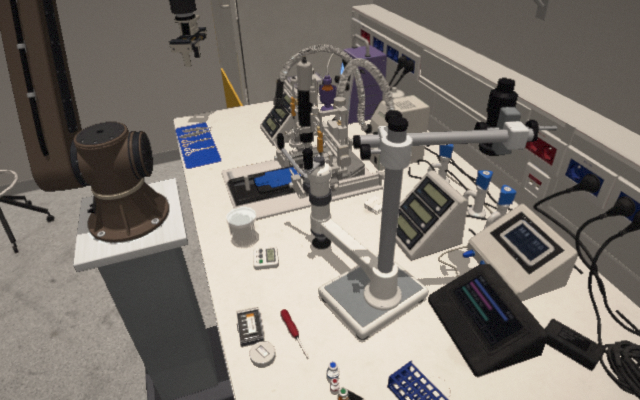

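View pics/top0.png

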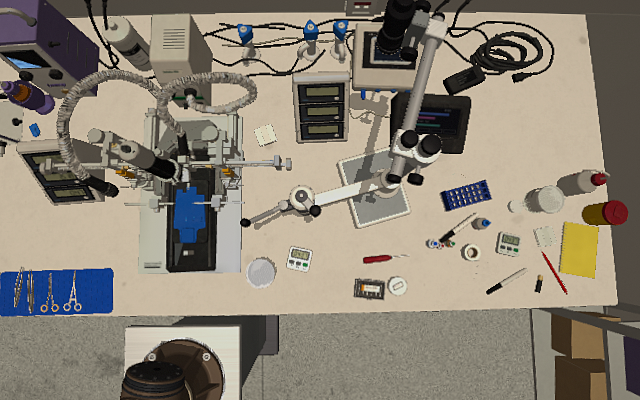

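The top view shows the stand plate around (375,190), the jack near (302,198), a dark knob near (315,210), and the lever grip near (246,222). I'll zoom in on both views.

```bash
python3 - <<'E'
import cv2,numpy as np
a=cv2.imread("pics/top0.png")[150:280,225:425]; b=cv2.imread("pics/side0.png")[150:280,270:430]
A=cv2.resize(a,None,fx=4,fy=4,interpolation=2)[:560]; cv2.imwrite("pics/topc.png",A)
cv2.imwrite("pics/sidec.png",cv2.resize(b,None,fx=4,fy=4,interpolation=2))
E
```

```text
(no output)
```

View pics/topc.png

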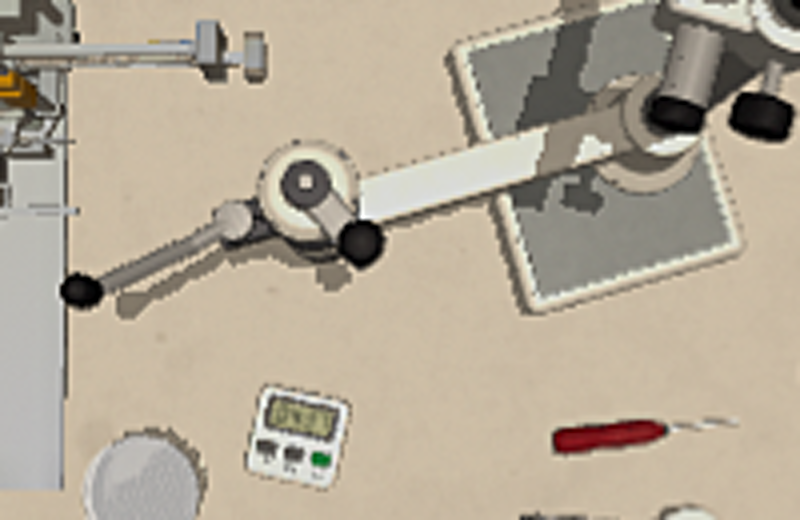

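View pics/sidec.png

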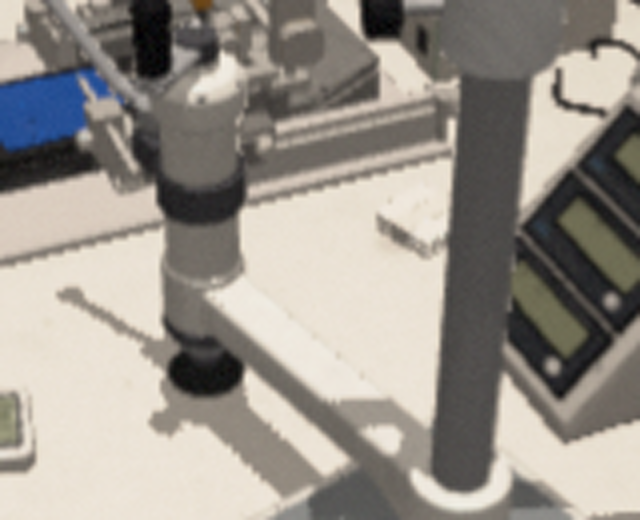

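The top crop shows the crank hub at px (301.5,195.5), the knob at (315,210.7), the lever pivot at (283.5,205.5) and the lever grip at (245.2,222.5). The side crop shows the jack column at about px (320,200) with its foot at (321,242).

```bash
cat > h.py <<'E'
from plant import r
import numpy as np, cv2
def K(n):
    i=r.camera_info(n); f=200/np.tan(np.radians(i['fovy']/2))
    return np.array([[f,0,i['cx']],[0,f,i['cy']],[0,0,1]]),np.array([i['k1'],0,0,0,0]),np.array(i['pose'])
def cast(n,uv,z):
    k,d,P=K(n); p=cv2.undistortPoints(np.array([[uv]],float),k,d)[0,0]
    v=P[:3,:3]@np.array([p[0],p[1],1]); c=P[:3,3]; return c+v*(z-c[2])/v[2]
def proj(n,X):
    k,d,P=K(n); R=P[:3,:3].T
    return cv2.projectPoints(np.array([X],float),cv2.Rodrigues(R)[0],-R@P[:3,3],k,d)[0][0,0]
E
python3 - <<'E'
from h import *
np.set_printoptions(precision=4,suppress=True)
hub=cast("top",(301.5,195.5),.285); kn=cast("top",(315,210.7),.315); gr=cast("top",(245.2,222.5),.285); pv=cast("top",(283.5,205.5),.275)
col=cast("top",(385,183),0.02)
corners=[cast("top",(225+x/4,150+y/4),.02) for x,y in((455,45),(533,310),(740,245))]
print(hub,kn,gr,pv,corners)
print("r",np.hypot(*(kn-hub)[:2]),"lever",np.hypot(*(gr-pv)[:2]),"hub-pv",np.hypot(*(hub-pv)[:2]))
for a in(corners[1]-corners[0],corners[2]-corners[1],hub-pv,gr-pv,kn-hub):print(np.degrees(np.arctan2(a[1],a[0])),np.hypot(*a[:2]))
for p in(hub,kn,gr,pv):print(proj("side",p))
print("tub",cast("top",(225+145/4,150+480/4),.082),"frame edge top crop",cast("top",(225+265/4,150+55/4),.2))
E
```

```text
[ 0.4744 -0.3476  0.285 ] [ 0.44   -0.3752  0.315 ] [ 0.4203 -0.2314  0.285 ] [ 0.4551 -0.3093  0.275 ] [array([ 0.6034, -0.4437,  0.02  ]), array([ 0.4151, -0.4938,  0.02  ]), array([ 0.458 , -0.6406,  0.02  ])]
r 0.04413228858270823 lever 0.08535691459251603 hub-pv 0.04284687679195262
-165.10045121063865 0.19486883656722914
-73.68687130773212 0.1529168533145199
-63.24006521152396 0.04284687679195262
114.10352367725638 0.08535691459251603
-141.26390048477165 0.04413228858270823
[318.5395 156.2946]
[307.2914 153.5821]
[280.1834 137.3972]
[304.836  153.6919]
tub [ 0.308  -0.2341  0.082 ] frame edge top crop [ 0.5598 -0.3211  0.2   ]
```

```bash
python3 - <<'E'
from h import *
np.set_printoptions(precision=4,suppress=True)
for z in(0.0,.01,.02,.03,.04,.05): print(z,proj("side",(.4744,-.3476,z)))
print(proj("side",(.44,-.3752,.279)),proj("side",(.44,-.3752,.326)))
c=cast("top",(225+648/4,150+135/4),.02);print("col",c,np.degrees(np.arctan2(c[1]+.3476,c[0]-.4744)),np.hypot(c[1]+.3476,c[0]-.4744))
E
```

```text
0.0 [321.291  250.9529]
0.01 [321.2085 248.1226]
0.02 [321.125  245.2611]
0.03 [321.0406 242.3679]
0.04 [320.9553 239.4425]
0.05 [320.8691 236.4845]
[307.9696 168.1006] [307.086  149.0087]
col [ 0.5369 -0.5787  0.02  ] -74.86572813854828 0.23937126843747117
```

Call:
play_rows(
  rows=[
    [[0,0,0,-0.04,0.06],[0,0,0,-0.1,0.14],[0,0,0,-0.18,0.22],[0,0,0,-0.26,0.3],[0,0,0,-0.34,0.38],[0,0,0,-0.42,0.46],[0,0,0,-0.5,0.54],[0,0,0,-0.54,0.6]],
  ],
)

```text
time_s: 0.77
tcp_pos: [0.3038, 0.6029, 0.4744]
eef_rot: [-179.8, 0.3, -78.6]
contact_force: [0.1, 1.3, 0.9]
gripper_width: 0.088
gripper_force: 0.0
```

Call:
play_rows(
  rows=[
    [[0,0.04,-0.01,0,0.03],[0,0.11,-0.03,0,0.06],[0,0.19,-0.05,0,0.1],[0,0.27,-0.08,0,0.135],[0,0.35,-0.1,0,0.135],[0,0.43,-0.12,0,0.135],[0,0.51,-0.14,0,0.135],[0,0.58,-0.16,0,0.135]],
  ],
)

```text
time_s: 1.43
tcp_pos: [0.4409, 0.3329, 0.4692]
eef_rot: [-180.0, 0.0, -89.9]
contact_force: [1.5, 0.6, 0.8]
gripper_width: 0.0875
gripper_force: 0.0
```

Call:
play_rows(
  rows=[
    [[0,0.06,0,-0.02,0],[0,0.14,0,-0.05,0],[0,0.22,0,-0.06,0],[0,0.3,0,-0.06,0],[0,0.38,0,-0.06,0],[0,0.46,0,-0.06,0],[0,0.54,0,-0.06,0],[0,0.62,0,-0.06,0]],
  ],
)

```text
time_s: 2.1
tcp_pos: [0.4405, 0.0236, 0.499]
eef_rot: [-180.0, 0.0, -89.8]
contact_force: [1.4, 0.6, 0.2]
gripper_width: 0.0876
gripper_force: 0.0
```

Call:
play_rows(
  rows=[
    [[0,0.08,0,0,0],[0,0.16,0,0,0],[0,0.24,0,0,0],[0,0.32,0,0,0],[0,0.4,0,0,0],[0,0.48,0,0,0],[0,0.56,0,0,0],[0,0.64,0,0,0]],
  ],
)

```text
time_s: 2.77
tcp_pos: [0.4414, -0.2966, 0.4988]
eef_rot: [-180.0, 0.0, -89.9]
contact_force: [1.4, 0.6, 0.9]
gripper_width: 0.0874
gripper_force: 0.0
```

Call:
play_rows(
  rows=[
    [[0.35,0.05,0,0,0],[0.35,0.12,0,0,0],[0.35,0.157,0,0.04,0],[0.35,0.157,0,0.1,0],[0.35,0.157,0,0.16,0],[0.35,0.157,0,0.21,0],[0.35,0.157,0,0.24,0],[0.35,0.157,0,0.25,0]],
  ],
)

```text
time_s: 3.43
tcp_pos: [0.4412, -0.3723, 0.3705]
eef_rot: [179.8, 0.2, -89.9]
contact_force: [0.0, -0.1, -0.5]
gripper_width: 0.0572
gripper_force: 0.0
```

```bash
python3 - <<'E'
from h import *
cv2.imwrite("pics/top1.png",cv2.resize(r.capture("top")[150:280,225:425,::-1],None,fx=3,fy=3,interpolation=2))
cv2.imwrite("pics/side1.png",cv2.resize(r.capture("side")[90:260,240:440,::-1],None,fx=3,fy=3,interpolation=2))
print(r.get_state())
E
```

```text
{'time_s': 3.5333, 'joints': array([-2.07878875e+01,  7.93022286e+00,  5.98213133e+00,  8.66131109e-04,
       -8.81616627e+01,  2.09340161e+01]), 'qd': array([ 0.1566281 , -0.82316858,  2.83147317,  0.58057255, -1.02860994,
        0.04342192]), 'joint_torque': array([-7.65696354e-02, -4.16511691e+01,  2.98585814e+01,  7.12283850e+00,
        3.09375376e-01, -1.76161780e-04]), 'tcp_pos': array([ 0.44196698, -0.37294263,  0.37324979]), 'eef_rot': array([ 1.79897181e+02,  3.84058493e-02, -8.98538773e+01]), 'contact_force': array([ 0.19894997, -0.11115126,  0.41874762]), 'moment': array([ 0.03506999, -0.07989823, -0.0105549 ]), 'gripper_force': 0.0, 'gripper_width': 0.05721716952987881}
```

View pics/side1.png

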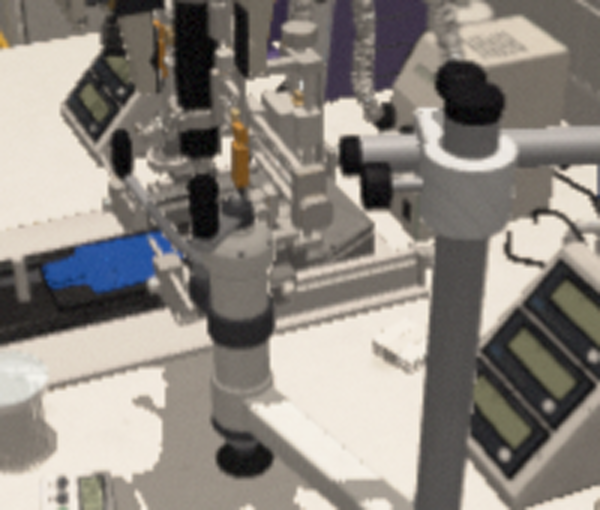

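```bash
python3 - <<'E'
from h import *
q=lambda X:(proj("side",X)-[240,90])*3
for dx in(-.05,-.029,0,.029,.05): print(dx,q((.442+dx,-.373,.373)),q((.442+dx,-.373,.43)))
print(q((.44,-.3752,.326)))
E
```

```text
-0.05 [128.84974662 128.06999972] [122.49491315  48.71124676]
-0.029 [159.08250708 122.22703677] [153.93555546  43.17456983]
0 [200.21270241 114.3100583 ] [196.68236897  35.69431002]
0.029 [240.62171349 106.5678637 ] [238.64820956  28.40380335]
0.05 [269.4325949  101.06959265] [268.54915398  23.24136999]
[201.2579976  177.02614282]
```

View pics/top1.png

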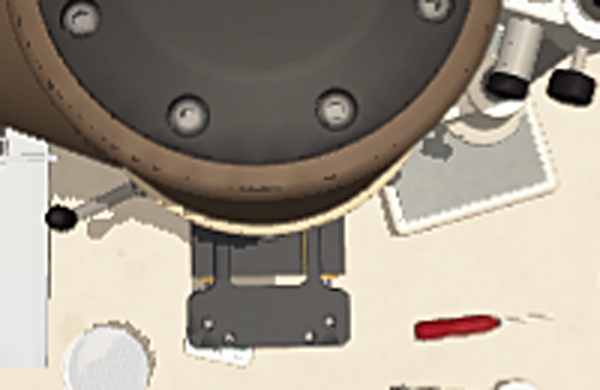

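The top view is blocked by the wrist. The side view agrees with the calibration: the knob (205,205) lies under the fingers. I'll descend and grip.

Call:
play_rows(
  rows=[
    [[0.35,0.004,0.003,0.03,0],[0.35,0.004,0.003,0.07,0],[0.35,0.004,0.003,0.11,0],[0.35,0.004,0.003,0.14,0],[0.35,0.004,0.003,0.16,0],[0.35,0.004,0.003,0.17,0],[0.35,0.004,0.003,0.172,0],[0.35,0.004,0.003,0.172,0]],
  ],
)

```text
time_s: 4.2
tcp_pos: [0.4413, -0.3754, 0.2889]
eef_rot: [-179.9, -0.0, -89.8]
contact_force: [-0.2, 0.5, 1.0]
gripper_width: 0.0569
gripper_force: 0.0
```

Call:
play_rows(
  rows=[
    [[0.8,0,0,0,0],[0.8,0,0,0,0],[0.8,0,0,0,0],[0.8,0,0,0,0],[0.8,0,0,0,0],[0.8,0,0,0,0],[0.8,0,0,0,0],[0.8,0,0,0,0]],
  ],
  squeeze=15,
)

```text
time_s: 4.87
tcp_pos: [0.4406, -0.3752, 0.2881]
eef_rot: [180.0, -0.0, -89.9]
contact_force: [-0.5, -0.5, 1.4]
gripper_width: 0.0219
gripper_force: 15.0
```

```bash
cat >> h.py <<'E'
def arc(t0,step,n=8,R=.045,C=None):
    t=np.radians(t0-step*np.arange(1,n+1)); a=np.radians(t0)
    dx=R*(np.cos(t)-np.cos(a)); dy=R*(np.sin(t)-np.sin(a))
    print(t0,'->',t0-step*n,[[.8,round(-2*y,4),round(-2*x,4),0,0] for x,y in zip(dx,dy)])
E
python3 -c "
from h import *
arc(219.2,7.5)
for t in(159.2,39.2,-80.8):arc(t,15)"
```

```text
219.2 -> 159.2 [[0.8, np.float64(-0.0096), np.float64(0.0068), 0, 0], [0.8, np.float64(-0.02), np.float64(0.0123), 0, 0], [0.8, np.float64(-0.031), np.float64(0.0165), 0, 0], [0.8, np.float64(-0.0425), np.float64(0.0191), 0, 0], [0.8, np.float64(-0.0542), np.float64(0.0202), 0, 0], [0.8, np.float64(-0.066), np.float64(0.0198), 0, 0], [0.8, np.float64(-0.0776), np.float64(0.0178), 0, 0], [0.8, np.float64(-0.0888), np.float64(0.0144), 0, 0]]
159.2 -> 39.19999999999999 [[0.8, np.float64(-0.0207), np.float64(-0.0111), 0, 0], [0.8, np.float64(-0.0378), np.float64(-0.0273), 0, 0], [0.8, np.float64(-0.0501), np.float64(-0.0472), 0, 0], [0.8, np.float64(-0.0569), np.float64(-0.0697), 0, 0], [0.8, np.float64(-0.0576), np.float64(-0.0932), 0, 0], [0.8, np.float64(-0.0522), np.float64(-0.1161), 0, 0], [0.8, np.float64(-0.041), np.float64(-0.1368), 0, 0], [0.8, np.float64(-0.0249), np.float64(-0.1539), 0, 0]]
39.2 -> -80.8 [[0.8, np.float64(0.02), np.float64(-0.0123), 0, 0], [0.8, np.float64(0.0425), np.float64(-0.0191), 0, 0], [0.8, np.float64(0.066), np.float64(-0.0198), 0, 0], [0.8, np.float64(0.0888), np.float64(-0.0144), 0, 0], [0.8, np.float64(0.1095), np.float64(-0.0033), 0, 0], [0.8, np.float64(0.1266), np.float64(0.0129), 0, 0], [0.8, np.float64(0.139), np.float64(0.0329), 0, 0], [0.8, np.float64(0.1457), np.float64(0.0554), 0, 0]]
-80.8 -> -200.8 [[0.8, np.float64(0.0007), np.float64(0.0235), 0, 0], [0.8, np.float64(-0.0047), np.float64(0.0463), 0, 0], [0.8, np.float64(-0.0158), np.float64(0.067), 0, 0], [0.8, np.float64(-0.032), np.float64(0.0841), 0, 0], [0.8, np.float64(-0.0519), np.float64(0.0965), 0, 0], [0.8, np.float64(-0.0745), np.float64(0.1032), 0, 0], [0.8, np.float64(-0.0979), np.float64(0.1039), 0, 0], [0.8, np.float64(-0.1208), np.float64(0.0985), 0, 0]]
```

Call:
play_rows(
  rows=[
    [[0.8,-0.0096,0.0068,0,0],[0.8,-0.02,0.0123,0,0],[0.8,-0.031,0.0165,0,0],[0.8,-0.0425,0.0191,0,0],[0.8,-0.0542,0.0202,0,0],[0.8,-0.066,0.0198,0,0],[0.8,-0.0776,0.0178,0,0],[0.8,-0.0888,0.0144,0,0]],
  ],
)

```text
time_s: 5.53
tcp_pos: [0.4333, -0.3298, 0.288]
eef_rot: [180.0, 0.0, -89.8]
contact_force: [-2.2, 0.8, 2.6]
gripper_width: 0.0221
gripper_force: 15.0
```

Call:
play_rows(
  rows=[
    [[0.8,-0.0207,-0.0111,0,0],[0.8,-0.0378,-0.0273,0,0],[0.8,-0.0501,-0.0472,0,0],[0.8,-0.0569,-0.0697,0,0],[0.8,-0.0576,-0.0932,0,0],[0.8,-0.0522,-0.1161,0,0],[0.8,-0.041,-0.1368,0,0],[0.8,-0.0249,-0.1539,0,0]],
  ],
)

```text
time_s: 6.2
tcp_pos: [0.5113, -0.3189, 0.288]
eef_rot: [179.9, -0.0, -89.8]
contact_force: [-6.3, -3.5, 3.4]
gripper_width: 0.0222
gripper_force: 15.0
```

Call:
play_rows(
  rows=[
    [[0.8,0,0,0,0],[0.8,0,0,0,0],[0.8,0,0,0,0],[0.8,0,0,0,0],[0.8,0.001,0.0015,0,0],[0.8,0.001,0.0015,0,0],[0.8,0.001,0.0015,0,0],[0.8,0.001,0.0015,0,0]],
  ],
)

```text
time_s: 6.87
tcp_pos: [0.5101, -0.3182, 0.288]
eef_rot: [-179.9, 0.0, -89.8]
contact_force: [1.7, -1.5, 2.1]
gripper_width: 0.022
gripper_force: 15.0
```

```bash
python3 -c "
from h import *
arc(39.2,7.5)
s=r.get_state();print(s['tcp_pos'],s['contact_force'])
for t in(-20.8,-80.8,-140.8):arc(t,7.5)" | sed 's/np.float64//g'
```

```text
39.2 -> -20.799999999999997 [[0.8, (0.0096), (-0.0068), 0, 0], [0.8, (0.02), (-0.0123), 0, 0], [0.8, (0.031), (-0.0165), 0, 0], [0.8, (0.0425), (-0.0191), 0, 0], [0.8, (0.0542), (-0.0202), 0, 0], [0.8, (0.066), (-0.0198), 0, 0], [0.8, (0.0776), (-0.0178), 0, 0], [0.8, (0.0888), (-0.0144), 0, 0]]
[ 0.51010481 -0.31820872  0.28803296] [ 1.66613151 -1.48837983  2.10976858]
-20.8 -> -80.8 [[0.8, (0.0107), (0.0049), 0, 0], [0.8, (0.0207), (0.0111), 0, 0], [0.8, (0.0298), (0.0186), 0, 0], [0.8, (0.0378), (0.0273), 0, 0], [0.8, (0.0446), (0.0368), 0, 0], [0.8, (0.0501), (0.0472), 0, 0], [0.8, (0.0542), (0.0583), 0, 0], [0.8, (0.0569), (0.0697), 0, 0]]
-80.8 -> -140.8 [[0.8, (0.0011), (0.0117), 0, 0], [0.8, (0.0007), (0.0235), 0, 0], [0.8, (-0.0013), (0.0351), 0, 0], [0.8, (-0.0047), (0.0463), 0, 0], [0.8, (-0.0096), (0.0571), 0, 0], [0.8, (-0.0158), (0.067), 0, 0], [0.8, (-0.0233), (0.0761), 0, 0], [0.8, (-0.032), (0.0841), 0, 0]]
-140.8 -> -200.8 [[0.8, (-0.0096), (0.0068), 0, 0], [0.8, (-0.02), (0.0123), 0, 0], [0.8, (-0.031), (0.0165), 0, 0], [0.8, (-0.0425), (0.0191), 0, 0], [0.8, (-0.0542), (0.0202), 0, 0], [0.8, (-0.066), (0.0198), 0, 0], [0.8, (-0.0776), (0.0178), 0, 0], [0.8, (-0.0888), (0.0144), 0, 0]]
```

Call:
play_rows(
  rows=[
    [[0.8,0.0096,-0.0068,0,0],[0.8,0.02,-0.0123,0,0],[0.8,0.031,-0.0165,0,0],[0.8,0.0425,-0.0191,0,0],[0.8,0.0542,-0.0202,0,0],[0.8,0.066,-0.0198,0,0],[0.8,0.0776,-0.0178,0,0],[0.8,0.0888,-0.0144,0,0]],
  ],
)

```text
time_s: 7.53
tcp_pos: [0.5167, -0.3637, 0.2879]
eef_rot: [180.0, -0.0, -89.9]
contact_force: [-0.9, 1.3, 3.7]
gripper_width: 0.0222
gripper_force: 15.0
```

Call:
play_rows(
  rows=[
    [[0.8,0.0107,0.0049,0,0],[0.8,0.0207,0.0111,0,0],[0.8,0.0298,0.0186,0,0],[0.8,0.0378,0.0273,0,0],[0.8,0.0446,0.0368,0,0],[0.8,0.0501,0.0472,0,0],[0.8,0.0542,0.0583,0,0],[0.8,0.0569,0.0697,0,0]],
  ],
)

```text
time_s: 8.2
tcp_pos: [0.4817, -0.3913, 0.288]
eef_rot: [-180.0, 0.1, -89.9]
contact_force: [0.9, 4.4, 4.5]
gripper_width: 0.022
gripper_force: 15.0
```

Call:
play_rows(
  rows=[
    [[0.8,0.0011,0.0117,0,0],[0.8,0.0007,0.0235,0,0],[0.8,-0.0013,0.0351,0,0],[0.8,-0.0047,0.0463,0,0],[0.8,-0.0096,0.0571,0,0],[0.8,-0.0158,0.067,0,0],[0.8,-0.0233,0.0761,0,0],[0.8,-0.032,0.0841,0,0]],
  ],
)

```text
time_s: 8.87
tcp_pos: [0.4401, -0.3754, 0.288]
eef_rot: [-180.0, -0.0, -89.9]
contact_force: [5.2, 2.6, 2.2]
gripper_width: 0.0223
gripper_force: 15.0
```

```bash
python3 -c "
from h import *
for t in(219.2,159.2,99.2,39.2,-20.8,-80.8):arc(t,7.5,R=.0443)" | sed 's/np.float64//g'
```

```text
219.2 -> 159.2 [[0.8, (-0.0094), (0.0067), 0, 0], [0.8, (-0.0197), (0.0122), 0, 0], [0.8, (-0.0305), (0.0162), 0, 0], [0.8, (-0.0418), (0.0188), 0, 0], [0.8, (-0.0534), (0.0199), 0, 0], [0.8, (-0.065), (0.0195), 0, 0], [0.8, (-0.0764), (0.0176), 0, 0], [0.8, (-0.0875), (0.0142), 0, 0]]
159.2 -> 99.19999999999999 [[0.8, (-0.0105), (-0.0048), 0, 0], [0.8, (-0.0204), (-0.011), 0, 0], [0.8, (-0.0293), (-0.0183), 0, 0], [0.8, (-0.0372), (-0.0268), 0, 0], [0.8, (-0.0439), (-0.0363), 0, 0], [0.8, (-0.0494), (-0.0465), 0, 0], [0.8, (-0.0534), (-0.0574), 0, 0], [0.8, (-0.056), (-0.0687), 0, 0]]
99.2 -> 39.2 [[0.8, (-0.0011), (-0.0115), 0, 0], [0.8, (-0.0007), (-0.0231), 0, 0], [0.8, (0.0012), (-0.0345), 0, 0], [0.8, (0.0046), (-0.0456), 0, 0], [0.8, (0.0094), (-0.0562), 0, 0], [0.8, (0.0156), (-0.066), 0, 0], [0.8, (0.023), (-0.0749), 0, 0], [0.8, (0.0315), (-0.0828), 0, 0]]
39.2 -> -20.799999999999997 [[0.8, (0.0094), (-0.0067), 0, 0], [0.8, (0.0197), (-0.0122), 0, 0], [0.8, (0.0305), (-0.0162), 0, 0], [0.8, (0.0418), (-0.0188), 0, 0], [0.8, (0.0534), (-0.0199), 0, 0], [0.8, (0.065), (-0.0195), 0, 0], [0.8, (0.0764), (-0.0176), 0, 0], [0.8, (0.0875), (-0.0142), 0, 0]]
-20.8 -> -80.8 [[0.8, (0.0105), (0.0048), 0, 0], [0.8, (0.0204), (0.011), 0, 0], [0.8, (0.0293), (0.0183), 0, 0], [0.8, (0.0372), (0.0268), 0, 0], [0.8, (0.0439), (0.0363), 0, 0], [0.8, (0.0494), (0.0465), 0, 0], [0.8, (0.0534), (0.0574), 0, 0], [0.8, (0.056), (0.0687), 0, 0]]
-80.8 -> -140.8 [[0.8, (0.0011), (0.0115), 0, 0], [0.8, (0.0007), (0.0231), 0, 0], [0.8, (-0.0012), (0.0345), 0, 0], [0.8, (-0.0046), (0.0456), 0, 0], [0.8, (-0.0094), (0.0562), 0, 0], [0.8, (-0.0156), (0.066), 0, 0], [0.8, (-0.023), (0.0749), 0, 0], [0.8, (-0.0315), (0.0828), 0, 0]]
```

Call:
play_rows(
  rows=[
    [[0.8,-0.0103,0.0057,0,0],[0.8,-0.0206,0.0112,0,0],[0.8,-0.0314,0.0152,0,0],[0.8,-0.0427,0.0178,0,0],[0.8,-0.0543,0.0189,0,0],[0.8,-0.0659,0.0185,0,0],[0.8,-0.0773,0.0166,0,0],[0.8,-0.0884,0.0132,0,0]],
  ],
)

```text
time_s: 9.53
tcp_pos: [0.4328, -0.3308, 0.288]
eef_rot: [179.9, -0.0, -89.9]
contact_force: [-1.1, -1.0, 3.6]
gripper_width: 0.022
gripper_force: 15.0
```

Call:
play_rows(
  rows=[
    [[0.8,-0.0105,-0.0048,0,0],[0.8,-0.0204,-0.011,0,0],[0.8,-0.0293,-0.0183,0,0],[0.8,-0.0372,-0.0268,0,0],[0.8,-0.0439,-0.0363,0,0],[0.8,-0.0494,-0.0465,0,0],[0.8,-0.0534,-0.0574,0,0],[0.8,-0.056,-0.0687,0,0]],
  ],
)

```text
time_s: 10.2
tcp_pos: [0.4682, -0.3021, 0.288]
eef_rot: [180.0, 0.1, -89.8]
contact_force: [-2.0, 3.0, 5.5]
gripper_width: 0.0221
gripper_force: 15.0
```

Call:
play_rows(
  rows=[
    [[0.8,-0.0011,-0.0115,0,0],[0.8,-0.0007,-0.0231,0,0],[0.8,0.0012,-0.0345,0,0],[0.8,0.0046,-0.0456,0,0],[0.8,0.0094,-0.0562,0,0],[0.8,0.0156,-0.066,0,0],[0.8,0.023,-0.0749,0,0],[0.8,0.0315,-0.0828,0,0]],
  ],
)

```text
time_s: 10.87
tcp_pos: [0.5099, -0.3181, 0.2881]
eef_rot: [-180.0, 0.1, -89.8]
contact_force: [-2.6, 5.6, 6.5]
gripper_width: 0.0223
gripper_force: 15.0
```

Call:
play_rows(
  rows=[
    [[0.8,0.0016,-0.0012,0,0],[0.8,0.0032,-0.0024,0,0],[0.8,0.0047,-0.0035,0,0],[0.8,0.0063,-0.0046,0,0],[0.8,0.0079,-0.0057,0,0],[0.8,0.0095,-0.0067,0,0],[0.8,0.0111,-0.0077,0,0],[0.8,0.0128,-0.0087,0,0]],
  ],
)

```text
time_s: 11.53
tcp_pos: [0.5141, -0.3242, 0.2881]
eef_rot: [-180.0, 0.1, -89.8]
contact_force: [-2.4, 6.1, 7.2]
gripper_width: 0.0224
gripper_force: 15.0
```

```bash
python3 - <<'E'
from h import *
s=r.get_state();print(s['tcp_pos'],s['contact_force'],s['moment'])
cv2.imwrite("pics/side2.png",cv2.resize(r.capture("side")[200:330,280:430,::-1],None,fx=4,fy=4,interpolation=2))
E
```

```text
[ 0.51410559 -0.32417054  0.28808603] [-2.3511034   6.13775076  7.16554591] [ 2.2389822   0.53465439 -0.00272932]
```

View pics/side2.png

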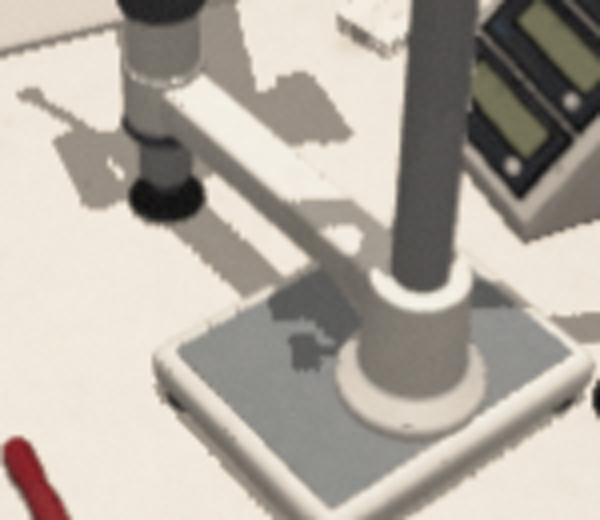

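The foot now rests on the bench, at (165,205) in the crop, and the plate sits level. Tangential force is about 6.5 N, so I'll wind a little further.

Call:
play_rows(
  rows=[
    [[0.8,0.0021,-0.0011,0,0],[0.8,0.0041,-0.0021,0,0],[0.8,0.0062,-0.0031,0,0],[0.8,0.0083,-0.004,0,0],[0.8,0.0105,-0.0049,0,0],[0.8,0.0126,-0.0057,0,0],[0.8,0.0148,-0.0065,0,0],[0.8,0.017,-0.0073,0,0]],
  ],
)

```text
time_s: 12.25
tcp_pos: [0.5178, -0.3325, 0.2881]
eef_rot: [-180.0, 0.1, -89.8]
contact_force: [-1.6, 6.8, 7.4]
gripper_width: 0.0223
gripper_force: 15.0
```

Call:
play_rows(
  rows=[
    [[0.55,0,0,0,0],[0.55,0,0,0,0],[0.55,0,0,0,0],[0.55,0,0,-0.01,0],[0.55,0,0,-0.04,0],[0.55,0,0,-0.1,0],[0.55,0,0,-0.17,0],[0.55,0,0,-0.24,0]],
  ],
)

```text
time_s: 12.92
tcp_pos: [0.5168, -0.3338, 0.4091]
eef_rot: [179.9, 0.0, -89.9]
contact_force: [1.6, -0.4, -0.1]
gripper_width: 0.0397
gripper_force: 0.0
```

```bash
python3 - <<'E'
import cv2,numpy as np
a=cv2.imread("pics/top0.png")[90:250,130:300]; b=cv2.imread("pics/side0.png")[40:210,250:390]
f=lambda a,s:cv2.resize(a,None,fx=s,fy=s,interpolation=2)
A=f(a,2.5);B=f(b,2.5);h=max(len(A),len(B));P=lambda x:cv2.copyMakeBorder(x,0,h-len(x),0,0,0)
cv2.imwrite("pics/fr.png",np.hstack([P(A),P(B)]));print(A.shape,B.shape)
E
```

```text
(400, 425, 3) (425, 350, 3)
```

View pics/fr.png

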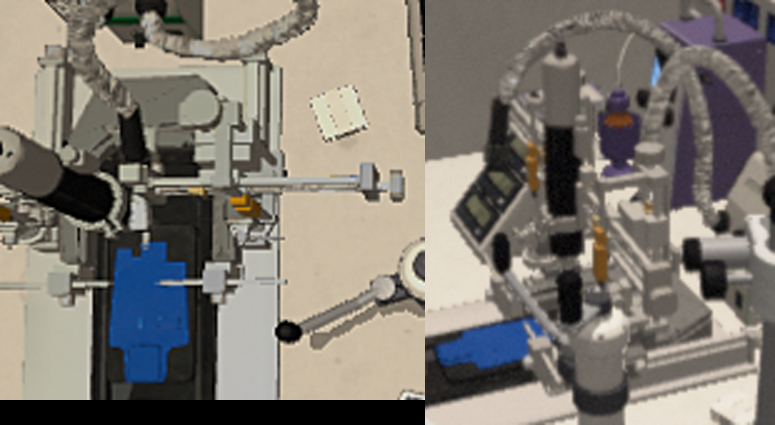

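The crop shows the lever grip at top px (246,222) and side px (280,141), with its rod sloping down to a low pivot cap. The bar end is at top px (283,162), and the frame's posts are further left.

```bash
python3 - <<'E'
from h import *
np.set_printoptions(precision=3,suppress=True)
T=lambda x,y:(130+x/2.5,90+y/2.5)
for name,p in dict(barend=T(395,183),block=T(368,180),post=T(235,120),orange=T(245,205),ring=T(200,110),lowblock=T(215,280),pin=T(283,282),rodend=T(262,75)).items():
    print(name)
    for z in(.1,.2,.3,.39):
        X=cast("top",p,z); u=proj("side",X); print("  ",X,(u-[250,40])*2.5+[425,0])
E
```

```text
barend
   [ 0.583 -0.306  0.1  ] [684.865 404.068]
   [ 0.561 -0.314  0.2  ] [670.245 331.317]
   [ 0.54  -0.321  0.3  ] [653.48  248.261]
   [ 0.521 -0.328  0.39 ] [636.191 163.026]
block
   [ 0.586 -0.278  0.1  ] [677.132 388.401]
   [ 0.564 -0.288  0.2  ] [663.128 317.722]
   [ 0.543 -0.299  0.3  ] [647.049 236.908]
   [ 0.523 -0.309  0.39 ] [630.443 153.826]
post
   [ 0.653 -0.138  0.1  ] [681.182 310.182]
   [ 0.624 -0.163  0.2  ] [668.282 249.49 ]
   [ 0.595 -0.189  0.3  ] [653.35  179.536]
   [ 0.569 -0.212  0.39 ] [637.779 106.94 ]
orange
   [ 0.562 -0.15   0.1  ] [612.141 331.654]
   [ 0.542 -0.174  0.2  ] [601.898 268.399]
   [ 0.523 -0.198  0.3  ] [590.106 195.659]
   [ 0.506 -0.22   0.39 ] [577.885 120.367]
ring
   [ 0.664 -0.1    0.1  ] [677.371 292.945]
   [ 0.634 -0.13   0.2  ] [664.92  234.393]
   [ 0.604 -0.159  0.3  ] [650.482 166.782]
   [ 0.577 -0.186  0.39 ] [635.395  96.467]
lowblock
   [ 0.484 -0.12   0.1  ] [538.931 332.688]
   [ 0.473 -0.147  0.2  ] [531.88  269.488]
   [ 0.462 -0.175  0.3  ] [523.814 196.809]
   [ 0.452 -0.199  0.39 ] [515.512 121.579]
pin
   [ 0.48 -0.19  0.1 ] [555.865 366.011]
   [ 0.47 -0.21  0.2 ] [547.721 298.506]
   [ 0.459 -0.23   0.3  ] [538.425 221.147]
   [ 0.45  -0.248  0.39 ] [528.883 141.396]
rodend
   [ 0.701 -0.165  0.1  ] [729.094 313.465]
   [ 0.667 -0.188  0.2  ] [714.101 252.294]
   [ 0.633 -0.211  0.3  ] [696.722 181.81 ]
   [ 0.603 -0.231  0.39 ] [678.576 108.69 ]
```

Call:
play_rows(
  rows=[
    [[0.3,-0.02,0.02,0,-0.04],[0.3,-0.06,0.055,0,-0.1],[0.3,-0.1,0.095,0,-0.16],[0.3,-0.14,0.135,0,-0.22],[0.3,-0.175,0.165,0,-0.28],[0.3,-0.195,0.185,0,-0.33],[0.3,-0.205,0.193,0,-0.361],[0.3,-0.205,0.193,0,-0.361]],
  ],
)

```text
time_s: 13.58
tcp_pos: [0.4196, -0.2309, 0.4092]
eef_rot: [-179.9, -0.1, -58.7]
contact_force: [0.8, -0.1, -0.0]
gripper_width: 0.0616
gripper_force: 0.0
```

```bash
python3 - <<'E'
from h import *
s=r.get_state();print(s['tcp_pos'],s['eef_rot'],s['contact_force'],s['joints'])
cv2.imwrite("pics/side3.png",cv2.resize(r.capture("side")[60:210,220:400,::-1],None,fx=4,fy=4,interpolation=2))
for z in(.251,.295):print((proj("side",(.4203,-.2314,z))-[220,60])*4)
p=s['tcp_pos'];print((proj("side",p)-[220,60])*4)
E
```

```text
[ 0.41959961 -0.2308964   0.40916568] [-1.79894792e+02 -8.14040834e-02 -5.86603344e+01] [ 0.78095795 -0.13341803 -0.02564262] [-5.21271166e+00 -2.42537866e+00 -5.79217049e-01  2.73692897e-03
 -9.17131663e+01  3.65525370e+01]
[245.03843664 359.24543096]
[239.51549836 294.59212057]
[222.60354094 111.44180244]
```

View pics/side3.png

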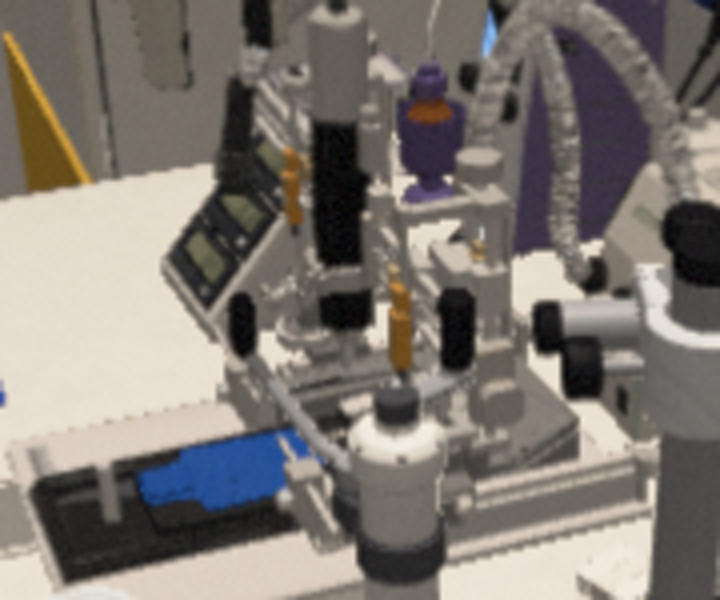

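The lever grip at (243,325) matches the prediction to within a pixel or so, and the crank knob is at (457,328), as left. Descending onto the lever grip.

Call:
play_rows(
  rows=[
    [[0.3,0,0,0.04,0],[0.3,0,0,0.1,0],[0.3,0,0,0.16,0],[0.3,0,0,0.21,0],[0.3,0,0,0.25,0],[0.3,0,0,0.275,0],[0.3,0,0,0.282,0],[0.3,0,0,0.282,0]],
  ],
)

```text
time_s: 14.3
tcp_pos: [0.4203, -0.2319, 0.2659]
eef_rot: [179.9, 0.1, -58.9]
contact_force: [0.7, 0.2, 0.2]
gripper_width: 0.0609
gripper_force: 0.0
```

Call:
play_rows(
  rows=[
    [[0.9,0,0,0,0],[0.9,0,0,0,0],[0.9,0,0,0,0],[0.9,0,0,0,0],[0.9,0,0,0,0],[0.9,0,0,0,0],[0.9,0,0,0,0],[0.9,0,0,0,0]],
  ],
  squeeze=10,
)

```text
time_s: 14.97
tcp_pos: [0.4204, -0.2316, 0.2671]
eef_rot: [-180.0, -0.0, -58.8]
contact_force: [-0.3, 0.0, -0.2]
gripper_width: 0.0135
gripper_force: 0.0
```

```bash
python3 - <<'E'
from h import *
s=r.get_state();print(s['tcp_pos'],s['gripper_width'],s['gripper_force'],s['contact_force'])
a=r.capture("side");t=r.capture("top")
g=lambda im,sl:cv2.resize(im[sl][:,:,::-1],None,fx=4,fy=4,interpolation=2)
A=g(a,np.s_[100:190,240:340]);B=g(t,np.s_[180:270,210:310])
cv2.imwrite("pics/both.png",np.hstack([A,B]))
for z in(.267,.295):
  print(z,(proj("side",(s['tcp_pos'][0],s['tcp_pos'][1],z))-[240,100])*4,(proj("top",(s['tcp_pos'][0],s['tcp_pos'][1],z))-[210,180])*4+[400,0])
E
```

```text
[ 0.42039647 -0.2315771   0.26705663] 0.013453718207432594 0.0 [-0.31593962  0.00034203 -0.22537392]
0.267 [163.29377828 176.19572867] [547.71993969 171.39055037]
0.295 [159.7559463  134.69318737] [537.28999909 168.76678221]
```

View pics/both.png

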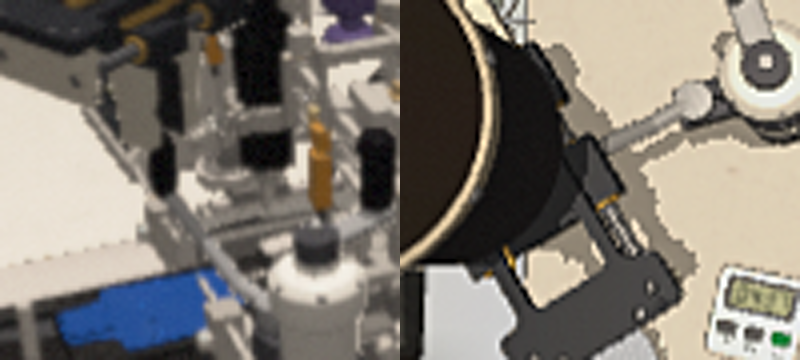

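The side panel shows the dark grip at about (162,165), with dark and grey finger-like shapes just above it. Which is which isn't clear, so I'll compare pixel differences numerically.

```bash
python3 - <<'E'
from h import *
a=cv2.cvtColor(r.capture("side"),cv2.COLOR_RGB2GRAY); b=cv2.cvtColor(cv2.imread("pics/side0.png"),cv2.COLOR_BGR2GRAY)
for nm,im in(("now",a),("start",b)):
    print(nm)
    for y in range(112,154,2): print(y,' '.join(f"{v:3d}" for v in im[y,262:298:1]))
s=r.get_state()
for d in(-.028,-.007,.007,.028):
    p=np.array([.4204-.857*d,-.2316-.515*d,.267]);print(d,proj("side",p),proj("side",p+[0,0,.04]))
E
```

```text
now
112  87  90  67  54  44  33  37  60  89  93  81  80  68  64  77  48  25  24  21  24  23  25  27  33  41  64  97 124  87  77  79  80  80  90 106  92
114 103 105  99  96  99  86  83  79  65  55  49  42  54  66  67  39  25  22  19  18  31  60  92  97 102 101 110 155 151 112  87  77  81  87 101  94
116 103 102  75  59  57  49  51  53  71  91  97  95  85  79  57  40  36  38  26  25  26  36  63  96 101 100 111 157 138 114  85  60  70  96 103 104
118 104 103  81  53  61 123 113  99  99 100 100 101 103  99 100 100  95  73  35  20  18  27  60  94  98 103 103 110 113 106  96  60  70  94 108 104
120 105 111 138  92  54  82  99  97 100  97  98 100 101 100 102 103  97  80  41  20  21  20  48  93  98 103 101 110 111 107 106 106  99 101 105 112
122 106 109 119  75  59 100 137 116 100  98 100 100  99 102 100 102 103  95  49  25  15  22  43  91  99 100 103 108 109 107 110 106 100 102 128 166
124 103  89 101  72  40  35  92 100 100 101  96 100 100 100 101  99  99  92  50  13  18  21  41 107 111 102 103 108 109 110 110 109 100 102 122 164
126 117 106  81  57  50  42  58 126 112 101  97 101 101 101 
[... 4673 characters left out ...]
 104 101
148 222 222 221 221 223 221 222 222 222 221 222 222 222 219 172 169 112  52  24  37  80 111 167 206 220 223 222 223 223 218 212 171 211 195 118  76
150 222 222 221 221 221 221 222 223 222 222 221 223 223 218 182 176 175 167 125 104 119 142 148 155 188 218 220 206 211 197 147 182 191 187 175 130
152 222 221 222 222 221 222 222 223 222 222 220 222 222 214 128 128 153 156 145 125  92 108 131 147 155 176 195 128 130 161 131 108 117 118 113 118
-0.028 [288.64534202 139.45012613] [287.57025019 124.68262693]
-0.007 [282.80611034 142.88755895] [281.58557133 128.00544042]
0.007 [278.83256965 145.22847672] [277.5109339 130.2699225]
0.028 [272.7476964  148.81603047] [271.26792787 133.74287742]
```

The grip hasn't moved, and the fingertips appear just above its top. I'll open, go 18 mm lower and close again.

Call:
play_rows(
  rows=[
    [[0.4,0,0,0,0],[0.4,0,0,0,0],[0.4,0,0,0,0],[0.4,0,0,0,0],[0.4,0,0,0.01,0],[0.4,0,0,0.02,0],[0.4,0,0,0.03,0],[0.4,0,0,0.036,0]],
  ],
)

```text
time_s: 15.78
tcp_pos: [0.42, -0.2314, 0.2479]
eef_rot: [180.0, 0.1, -58.8]
contact_force: [-0.1, 0.4, 0.1]
gripper_width: 0.0514
gripper_force: 0.0
```

Call:
play_rows(
  rows=[
    [[0.9,0,0,0,0],[0.9,0,0,0,0],[0.9,0,0,0,0],[0.9,0,0,0,0],[0.9,0,0,0,0],[0.9,0,0,0,0],[0.9,0,0,0,0],[0.9,0,0,0,0]],
  ],
)

```text
time_s: 16.45
tcp_pos: [0.4208, -0.2314, 0.2491]
eef_rot: [-179.9, -0.0, -58.8]
contact_force: [1.2, 1.6, 0.5]
gripper_width: 0.0179
gripper_force: 10.0
```

```bash
python3 - <<'E'
from h import *
s=r.get_state();print(s['tcp_pos'],s['gripper_width'],s['contact_force'])
a=cv2.cvtColor(r.capture("side"),cv2.COLOR_RGB2GRAY).astype(int); b=cv2.cvtColor(cv2.imread("pics/side0.png"),cv2.COLOR_BGR2GRAY)
for y in range(120,160,2): print(y,' '.join(f"{v:3d}" for v in a[y,262:298]-b[y,262:298]))
t=cv2.cvtColor(r.capture("top"),cv2.COLOR_RGB2GRAY).astype(int); b=cv2.cvtColor(cv2.imread("pics/top0.png"),cv2.COLOR_BGR2GRAY)
print("top")
for y in range(200,240,3): print(y,' '.join(f"{v:3d}" for v in t[y,232:272:2]))
E
```

```text
[ 0.42077471 -0.23137375  0.24914591] 0.017897462593877544 [1.15251526 1.6125524  0.45603395]
120 -151 -63  -1  13  -4 -47 -56 -38   7   8  27  32  23  -4   0   0 -28 -76 -108 -64 -19  -6 -34 -90 -87 -48 -20  -7  -4   4   3   2   6   3   5   3
122 -43  25  56  45  37   9 -12 -27 -37 -44 -45 -16  20  31  19  -9  -8 -18 -21 -17 -21 -79 -130 -111 -33 -11  -6  -6  -3   3   3   4   5   6   4   6
124  28  53  50  31  23  14 -40 -45 -26   3  12   7  -2   5   9  15  10 -32 -29 -34 -108 -139 -124 -88 -48 -13  -3  -5  -1   4   5   4   2   6   3   4
126 -27  28  54  33  15  53  57  43  26  13  10  12   9  18  52  58  63  10 -97 -137 -139 -110 -94 -84 -45  -8  -3   0   4   6   3   8   6   2   3   3
128 -33 -44  -4  77  44  31  56  63  59  16   7   9  18  50  64  67  30 -59 -123 -125 -100 -88 -90 -86 -55 -11  -2   3  27   8   5   5   4   3   7   3
130  -3 -10 -40   1   9  15  67  65  59  60  45  35  57  64  58  -3 -51 -90 -97 -97 -98 -87 -86 -94 -55   3   3  -4  -7   3   3   8   2   5   4   4
132 -104 -49 -23 -23  -1   3  25  44   8  10  47  59  68  40 -27 -55 -42 -39 -65 -79 -82 -85 -83 -95 -110
[... 2448 characters left out ...]
  80  52 142 137 129 114 166
218  21 223  68  15  18  20  20  18  19  19  29  51  34  35  55  43 108 134 125 122
221 177 125  53  18  21  20  21  19  19  21  28  37  34  34  71  52  72 133 132 129
224 221  63  15  20  20  21  21  21  20  20  38  27  34  75  70  71  26 137 134 130
227  79  23  18  19  21  20  21  19  21  27  35  35  51  69  69  70  72  23 137 132
230  58  18  20  19  19  18  19  20  19  37  36  33  74  22  74  67  79  55 144 132
233  15  18  18  18  21  21  21  20  36  36  33  45  70  72  18 146 122  79 136 133
236  16  20  20  19  21  18  24  36  35  32  75  64  20  72  72  20  80 123  94 121
239  19  17  22  17  21  38  35  35  46  57  51 148 137 139  61  72  23  81 137 109
```

Gripped at 17.9 mm. Now I'll swing the lever clockwise, turning the gripper with it.

Call:
play_rows(
  rows=[
    [[0.9,0.0004,-0.0111,0,0.0436],[0.9,0.0015,-0.0222,0,0.0873],[0.9,0.0033,-0.0332,0,0.1309],[0.9,0.0058,-0.044,0,0.1745],[0.9,0.009,-0.0546,0,0.2182],[0.9,0.0129,-0.0651,0,0.2618],[0.9,0.0175,-0.0752,0,0.3054],[0.9,0.0228,-0.085,0,0.3491]],
  ],
)

```text
time_s: 17.22
tcp_pos: [0.462, -0.2195, 0.2491]
eef_rot: [179.9, -0.0, -89.0]
contact_force: [-2.1, -0.4, 2.4]
gripper_width: 0.0179
gripper_force: 10.0
```

Call:
play_rows(
  rows=[
    [[0.9,0.0004,-0.0111,0,0.0436],[0.9,0.0015,-0.0222,0,0.0873],[0.9,0.0033,-0.0332,0,0.1309],[0.9,0.0058,-0.044,0,0.1745],[0.9,0.009,-0.0546,0,0.2182],[0.9,0.0129,-0.0651,0,0.2618],[0.9,0.0175,-0.0752,0,0.3054],[0.9,0.0228,-0.085,0,0.3491]],
  ],
)

```text
time_s: 17.88
tcp_pos: [0.5042, -0.2306, 0.249]
eef_rot: [179.9, -0.1, -119.0]
contact_force: [-4.1, -0.7, 3.0]
gripper_width: 0.0179
gripper_force: 10.0
```

Call:
play_rows(
  rows=[
    [[0.9,0,-0.0019,0,0.007],[0.9,0,-0.0037,0,0.0145],[0.9,0.0001,-0.0056,0,0.022],[0.9,0.0002,-0.0074,0,0.029],[0.9,0.0003,-0.0093,0,0.036],[0.9,0.0004,-0.0111,0,0.0435],[0.9,0.0005,-0.013,0,0.051],[0.9,0.0006,-0.0148,0,0.058]],
  ],
)

```text
time_s: 18.55
tcp_pos: [0.5102, -0.2343, 0.249]
eef_rot: [179.9, -0.1, -123.8]
contact_force: [-5.5, -2.4, 3.4]
gripper_width: 0.0179
gripper_force: 10.0
```

Call:
play_rows(
  rows=[
    [[0.9,0.001,-0.0009,0,0.003],[0.9,0.001,-0.0018,0,0.007],[0.9,0.001,-0.0026,0,0.01],[0.9,0.001,-0.0035,0,0.014],[0.9,0.001,-0.0044,0,0.017],[0.9,0.001,-0.0053,0,0.021],[0.9,0.0011,-0.0062,0,0.024],[0.9,0.0011,-0.0074,0,0.029]],
  ],
)

```text
time_s: 19.22
tcp_pos: [0.5109, -0.235, 0.2487]
eef_rot: [179.6, -0.1, -126.2]
contact_force: [-14.0, 7.8, 10.8]
gripper_width: 0.0182
gripper_force: 10.0
```

The lever is at its stop: about 16 N and 54.7°, against 54.4° expected. I'll unload, open and retreat upward.

Call:
play_rows(
  rows=[
    [[0.9,0,0.0015,0,0],[0.9,0,0.003,0,0],[0.55,0,0.003,0,0],[0.55,0,0.003,0,0],[0.55,0,0.003,0,0],[0.55,0,0.003,0,0],[0.55,0,0.003,0,0],[0.55,0,0.003,0,0]],
  ],
)

```text
time_s: 19.88
tcp_pos: [0.5135, -0.2353, 0.2488]
eef_rot: [-180.0, 0.0, -126.3]
contact_force: [-0.1, 0.0, -0.5]
gripper_width: 0.0394
gripper_force: 0.0
```

Call:
play_rows(
  rows=[
    [[0.55,0,0,-0.01,0],[0.55,0,0,-0.05,0],[0.55,0,0,-0.1,0],[0.55,0,0,-0.16,0],[0.55,0,0,-0.22,0],[0.55,0,0,-0.28,0],[0.55,0,0,-0.34,0],[0.55,0,0,-0.4,0]],
  ],
)

```text
time_s: 20.55
tcp_pos: [0.513, -0.2353, 0.4511]
eef_rot: [-180.0, 0.0, -126.3]
contact_force: [1.3, -0.6, 0.7]
gripper_width: 0.0396
gripper_force: 0.0
```

Call:
play_rows(
  rows=[
    [[0.55,0,0.02,-0.05,0],[0.55,-0.02,0.08,-0.1,0],[0.55,-0.08,0.14,-0.1,0],[0.55,-0.14,0.2,-0.1,0],[0.55,-0.2,0.26,-0.1,0],[0.55,-0.26,0.32,-0.1,0],[0.55,-0.32,0.37,-0.1,0],[0.55,-0.36,0.41,-0.1,0]],
  ],
)

```text
time_s: 21.22
tcp_pos: [0.4539, 0.0337, 0.4996]
eef_rot: [-180.0, 0.1, -126.2]
contact_force: [1.1, 0.5, -0.7]
gripper_width: 0.0395
gripper_force: 0.0
```

```bash
python3 - <<'E'
from h import *
s=r.get_state();print(s['tcp_pos'],s['contact_force'])
t=r.capture("top"); g=cv2.cvtColor(t,cv2.COLOR_RGB2GRAY); g0=cv2.cvtColor(cv2.imread("pics/top0.png"),cv2.COLOR_BGR2GRAY)
for nm,im in(("start",g0),("now",g)):
    m=(im[175:235,236:330]<45).astype(np.uint8)
    n,_,st,ce=cv2.connectedComponentsWithStats(m)
    for i in range(1,n):
        if st[i,4]>15: c=ce[i]+[236,175]; print(nm,c,st[i,4],cast("top",c,.29)[:2])
w=np.float32
for n,sl in dict(plate=np.s_[150:235,335:415],timer=np.s_[240:275,282:318],tub=np.s_[254:292,242:280],gauze=np.s_[118:152,248:282]).items():
    print(n,cv2.phaseCorrelate(w(g0[sl]),w(g[sl])),np.abs(w(g0[sl])-w(g[sl])).mean())
a=cv2.cvtColor(r.capture("side"),cv2.COLOR_RGB2GRAY);b=cv2.cvtColor(cv2.imread("pics/side0.png"),cv2.COLOR_BGR2GRAY)
sl=np.s_[265:335,315:430];print("side plate",cv2.phaseCorrelate(w(b[sl]),w(a[sl])))
E
```

```text
[0.45389167 0.03366621 0.49955699] [ 1.10205457  0.50713618 -0.69835589]
start [314.63541667 210.1875    ] 96 [ 0.44306399 -0.37439959]
start [301.72222222 210.94444444] 18 [ 0.44191212 -0.34792941]
start [244.92753623 222.31884058] 69 [ 0.42037962 -0.23183283]
now [247.33333333 178.7826087 ] 69 [ 0.51030857 -0.23606467]
now [293.15384615 176.69230769] 39 [ 0.51329943 -0.33089722]
plate ((0.03264793024784041, -0.01942693966755371), 0.9773059809207916) 2.2497058
timer ((0.006381606418997876, -0.002795863153441047), 1.0086312993992994) 2.0325396
tub ((-0.012530162435382408, 0.006549746951463931), 0.9985919396579266) 2.0512466
gauze ((0.005748679564824499, -0.0012465606017002528), 0.9941414420803388) 2.1141868
side plate ((0.03381600540800633, 0.017480989372522515), 0.9917910432374036)
```

```bash
python3 -c "
from plant import r
print(r.close_job())"
```

```text
the job is handed in; nothing more can be done
None
```

I wound the crank until the foot pressed firmly on the bench (about 7 N at the knob, by my force reading), then swung the clamp lever to its stop and let go; before hand-in at about 21 s, the stand, timer, tub and gauze had not shifted in the camera images.

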